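# Turn the drying cartridge window up, then crack the sealed dry box and hold it ajar

### The arm

A 6-joint arm with a two-finger parallel gripper is mounted at the origin on a cart in front of the work surface, level with it; the furniture and walls round the work are solid. World frame = base frame: x ahead of the robot, y to its left, z up, the work surface at z = 0. Lengths are in m, angles in rad, forces in N, time in s.
With the tool pointing down it reaches from about 0.35 to 1 m from the base axis. Payload 7.1 kg.
Tool frame: the origin (TCP) lies between the finger pads; the fingertips stand 25 mm ahead of it and the grasp point (between the pads) lies 6 mm ahead of it (env.finger_overhang is the distance from the TCP to the fingertips, in m); z points along the fingers, y is the line along which they close (so a half turn about z gives the same grasp; the last joint's range is limited). The gripper opens to 85 mm and grips with 20 to 120 N. Pads are 22 mm wide; open, the fingers measure 114 mm over their backs; the gripper's body (76 mm by 85 mm) begins 54 mm behind the grasp point. The pads swing forward as they close: fully open they stand 13 mm farther back than shut.
Start: joints at [1.314, 0.423, 1.63, -0, 1.089, -0.019], TCP at [0.147, 0.607, 0.256] pointing down, gripper open.
Joint ranges: [-3, 3], [-0.9, 2.11], [0.09, 2.58], [-1.31, 4.45], [0.11, 2.69], [-2.54, 2.54]. Speed limits (rad/s): [2.39, 2.39, 3.01, 3.14, 3.14, 3.14].

### API

Orientations are given as a unit quaternion [x, y, z, w].
In Python, from plant import env, camera, workorder, search_frame, silhouettes gives the robot as it stands. Calls block until the motion is done:
- env.goto(position, orientation): joint-space move of the TCP to a pose.
- env.servo_line(position, frame=None, velocity=0.15): straight line of the TCP; frame=None keeps the orientation; velocity is the mean speed in m/s.
- env.movej(angles): joint-space move.
- env.open_jaws() and env.clamp(force=None): open the fingers fully, or close them until they stop; force is the grip in N (None keeps the last).
- env.pause(seconds).
- env.ik(position, orientation): joint angles nearest the present ones, or None.
- camera(name): name is "scene" or "top"; returns a dict with "pixels" (384x512x3 uint8, blue, green, red), "camera_matrix" (3x3 intrinsics, pixels), "cam_to_world" (4x4, takes a point from camera to world coordinates). Camera axes: x right, y down, z forward; pixel columns grow to the right and rows downward; lengths in m; the calibration is good to about 2 mm. A picture is of the moment at which its call begins. There is no depth.
A pose or a line that the arm cannot do raises env.PlanningError and nothing moves.
- workorder.job_done(): hands the job in; it is judged then, once.
Trained networks look in the newest picture that a camera, given by its name, has taken for a name from the list of things; names that differ only in an ending like _2 or _b are one class to them, and where a whole thing is asked for, a point or a joint stands for the part that bears it (a point fixed in the world has none). Each returns a list of dicts, best first, with "confidence" (0 to 1); they miss things now and then, are a little off and sometimes report something else, mostly with a low value. They report only what shows in the picture. A call takes as long as a camera call. They do not tell look-alikes from the thing itself.
- search_frame(camera, target): "at" ([x, y, z] in m, in world coordinates, good to about 4 mm: the middle of the surface that is visible of it).
- silhouettes(camera, target): "region" (384x512 bool, what is visible of it).
Readings, each from a call of its own:
- env.read_time_s(): time.
- env.read_joints(): joint angles.
- env.read_joint_vel(): joint speeds.
- env.read_joint_torque(): joint torques, N m.
- env.read_position(): TCP position.
- env.read_tcp_rot(): TCP orientation.
- env.read_ft_force(): force on the tool from outside, world axes, zero at the start.
- env.read_moment(): the same for the moment, N m.
- env.read_width(): opening from 0.0 (shut) to 1.0 (fully open).
- env.read_grasp_force(): force on a finger pad.
Only numpy, scipy, OpenCV 4.12 (cv2) and the standard library are available. Lean on these libraries where they do the work, as an engineer would, in place of code of your own. Each camera call takes 0.05 s, during which the arm holds its last target. There are 200 camera calls.

### The job

The drying cartridge is due to go into the dry-storage box. Roll it over on the desk, without picking it up, until its blue indicator window faces straight up so that I can see it is still blue; only then break the stuck lid of the dry box free by its handle and hold it ajar, about 4 cm open at the front edge so that I can slip the cartridge in, never flinging it wide open. Finish while still holding the lid there, with the cartridge left lying on the desk window up and the solder reel, bottle and tweezers undisturbed.

Things in the scene. Friction and masses are not known exactly. Their poses are not given: they have to be found in the camera images.
- cartridge: Loose drying cartridge lying on the desk, about 60 g, 76 mm long: white barrel 24.4 mm across between two grey ten-sided end caps, 26 mm across flats, 14 mm long. It rests on flats of the caps (36 degrees, 8.4 mm a flat), so it rolls flat by flat and does not run away. Origin at its centre (13 mm above the desk); own x = long axis, own z points out through the blue window.
- window (a point): Middle of the cartridge's oblong blue indicator window (30 mm along the cartridge, about 16 mm wide), 13.4 mm from the long axis. The side opposite has a row of seven dark vent slots. At the start the window faces sideways, 72 degrees (two flats) from straight up, to either side as the cartridge lies.
- dry_box: Dry-storage box, screwed down, does not move: clear tub 130 x 190 mm, 75 mm high, parts inside, a 35 mm humidity dial on the front wall, a screwed ear 19 mm wide on each short side. Origin at the centre of the underside; own x from the front (dial and handle side, toward the robot at yaw 0) to the hinge, own y along the hinge. Its blue lid is 136 x 204 mm, upper side 85 mm above the desk.
- dry_box_lid (a joint): Hinge of the lid in rad: 0 = shut, grows as the front rises, up to 1.3; 0.29 = 4 cm open at the front edge. A lip seal grips the shut lid: about 17 N up at the handle breaks it free; the force is greatest at the very start and gone after 6 mm of lift. Then only the lid's weight (about 1.6 N at the handle) is left. The lid falls if let go (it may rest on the lip at about 0.09).
- lid_front (a point): Middle of the lid's front edge, 80 mm above the desk when shut, 140 mm from the hinge axis. How far it has risen is how far the lid stands open.
- lid_handle (a point): Middle of the lid's handle: a round steel bar 12 mm across, along the box's own y, 75 mm of it free between two black end posts. Its centre is 113 mm above the desk with the lid shut, 28 mm above the lid, 25 mm behind the lid's front edge, 115 mm ahead of the hinge axis and 36 mm above it. Being round, it may turn between gripping fingers as the lid swings.
- lid_hinge (a point): Point on the lid's hinge axis at the middle of the box's rear edge, 77 mm above the desk; the axis runs along the box's own y.
- solder_reel: Bystander: small white reel of solder wire standing on the desk, 70 x 52 x 28 mm with its loose wire end; origin at the centre of its underside.
- flux_bottle: Bystander: white squeeze bottle with a red pointed cap, 36 mm across, 105 mm high; origin at the centre of its underside.
- tweezers: Bystander: steel tweezers lying on the desk, 121 mm long (own y), 13 mm wide, 8 mm high; origin at the centre of its underside.
Things that resemble listed ones, but are neither listed nor needed, are in the scene too. Leave any yellow look-alike of the cartridge alone.

How it is judged:
By the outcome, as a careful person would: the job done as asked, in the order asked, and still so for the second after the job is handed in, while the arm keeps its last pose, push and grip.
It also fails if it takes over 43 s, if anything falls off the work surface, if the arm or the gripper's body presses on something with over 40 N, if the wrist force passes 120 N, or if a joint passes its speed limit or range.

## Working session

There is one attempt and no reset: what is moved stays moved. The work goes in short steps, each a Python script; the robot and the scene stay as the last script left them, time stands still between calls to the robot, and variables do not carry over. Pictures are saved under pics/ and viewed, at most 10 in all, crops included, and the job is handed in when it is done.

```bash
ls; mkdir -p pics
python3 - <<'E'
from plant import env,camera,search_frame
import cv2,numpy as np
for n in("top","scene"):
    c=camera(n); cv2.imwrite(f"pics/{n}0.png",cv2.resize(c["pixels"],(800,600)))
    print(n,c["camera_matrix"].tolist(),np.round(c["cam_to_world"],3).tolist())
    for t in("cartridge","window","dry_box","lid_front","lid_handle","lid_hinge","solder_reel","flux_bottle","tweezers"):
        print(t,[(np.round(d["at"],3).tolist(),round(d["confidence"],2)) for d in search_frame(n,t)])
print(env.read_time_s(),env.read_tcp_rot(),env.finger_overhang)
E
```

```text
pics
top [[361.1204546582672, 0.0, 259.6496028549234], [0.0, 361.1204546582672, 187.78921713390253], [0.0, 0.0, 1.0]] [[0.002, -0.996, 0.091, 0.462], [-1.0, -0.001, 0.012, -0.048], [-0.012, -0.091, -0.996, 0.999], [0.0, 0.0, 0.0, 1.0]]
cartridge [([0.51, -0.187, 0.022], 0.8), ([0.401, -0.176, 0.018], 0.71), ([0.511, -0.305, 0.025], 0.5)]
window [([0.507, -0.307, 0.026], 0.78), ([0.503, -0.191, 0.024], 0.66), ([0.395, -0.18, 0.025], 0.51)]
dry_box [([0.619, 0.181, 0.085], 0.67)]
lid_front [([0.624, 0.179, 0.084], 0.92)]
lid_handle [([0.624, 0.178, 0.087], 0.76)]
lid_hinge [([0.621, 0.18, 0.091], 0.83)]
solder_reel [([0.382, 0.17, 0.026], 0.77), ([0.619, 0.179, 0.086], 0.23)]
flux_bottle [([0.69, -0.134, 0.06], 0.77)]
tweezers [([0.382, -0.01, 0.006], 0.44)]
scene [[380.41617788072074, 0.0, 259.0564427268609], [0.0, 380.41617788072074, 192.59233703718854], [0.0, 0.0, 1.0]] [[0.868, -0.295, 0.399, 0.171], [-0.495, -0.481, 0.723, -0.75], [-0.021, -0.825, -0.564, 0.633], [0.0, 0.0, 0.0, 1.0]]
cartridge [([0.503, -0.202, 0.022], 0.87), ([0.398, -0.191, 0.021], 0.66), ([0.51, -0.321, 0.025], 0.57)]
window [([0.501, -0.316, 0.021], 0.93), ([0.505, -0.204, 0.024], 0.87), ([0.395, -0.191, 0.025], 0.65)]
dry_box [([0.69, -0.148, 0.046], 0.2)]
lid_front [([0.62, 0.155, 0.083], 0.88)]
lid_handle [([0.617, 0.159, 0.083], 0.9)]
lid_hinge [([0.597, 0.132, 0.076], 0.63)]
solder_reel [([0.384, 0.154, 0.019], 0.71)]
flux_bottle [([0.69, -0.147, 0.046], 0.94)]
tweezers [([0.385, -0.017, 0.007], 0.57)]
1.0 [ 1.18615620e-01  9.92940247e-01  4.14779340e-06 -7.11288129e-06] 0.025
```

View pics/top0.png

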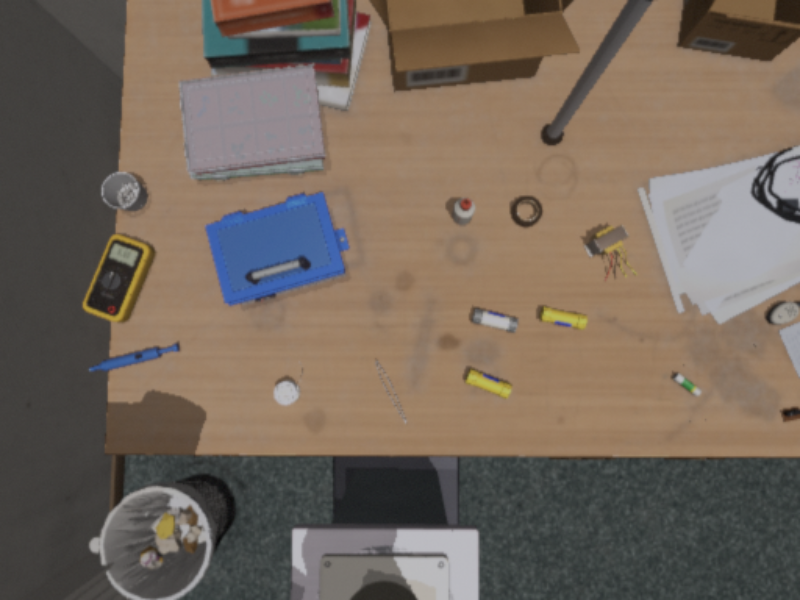

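View pics/scene0.png

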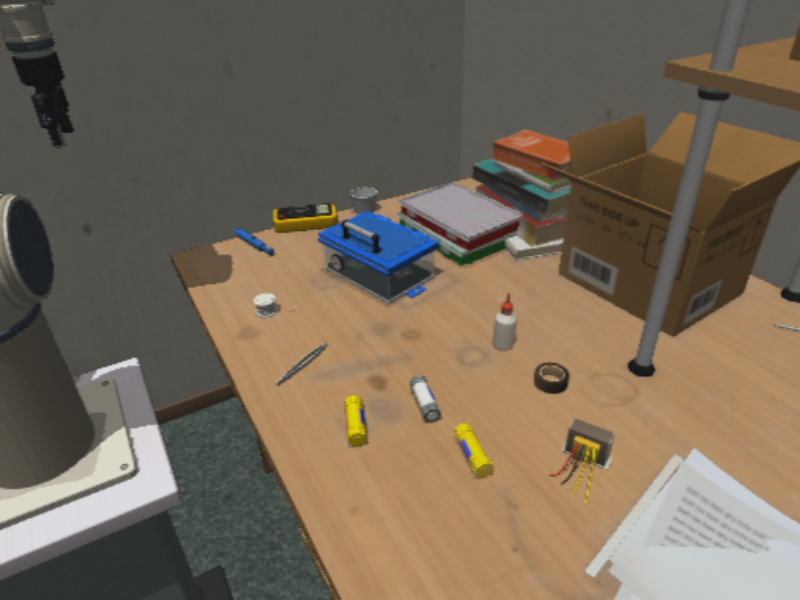

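The top view shows three cartridge-like things: a white barrel with grey caps at (495,320), and yellow ones at (489,383) and (564,318). The white and grey one fits the description and the yellow ones are look-alikes. The box lid is at (278,250), with its handle bar at (280,270). I'll confirm the cartridge in one crop.

```bash
cat > h.py <<'E'
from plant import env,camera,search_frame,silhouettes,workorder
import cv2,numpy as np
from scipy.spatial.transform import Rotation as R
def plane(c,uv,z):
    """pixels (full-size) -> world points on the plane at height z"""
    uv=np.atleast_2d(uv).astype(float)
    d=np.c_[uv,np.ones(len(uv))]@np.linalg.inv(c["camera_matrix"]).T@c["cam_to_world"][:3,:3].T
    o=c["cam_to_world"][:3,3]
    return o+d*((z-o[2])/d[:,2])[:,None]
def project(c,p):
    T=np.linalg.inv(c["cam_to_world"]); q=(np.atleast_2d(p)@T[:3,:3].T+T[:3,3])@np.array(c["camera_matrix"]).T
    return q[:,:2]/q[:,2:]
def crop(c,uv,h,size):
    u,v=np.int32(uv); return cv2.resize(c["pixels"][v-h:v+h,u-h:u+h],(size,size),interpolation=cv2.INTER_CUBIC)
E
python3 - <<'E'
from h import *
ims=[]
for n in("top","scene"):
    c=camera(n); c["cam_to_world"]=np.array(c["cam_to_world"])
    p=project(c,[.507,-.191,.015])[0]
    ims.append(crop(c,p,24,390))
    for t,z,g in(("cartridge",.015,p),("lid_front",.085,project(c,[.62,.175,.085])[0]),("lid_handle",.113,project(c,[.6,.17,.113])[0])):
        for s in silhouettes(n,t):
            m=s["region"].astype(np.uint8); uv=np.argwhere(m)[:,::-1]
            if len(uv)<10: continue
            r=cv2.minAreaRect(plane(c,uv,z)[:,:2].astype(np.float32)*1000)
            print(n,t,round(s["confidence"],2),len(uv),uv.mean(0).round(),"want",p.round() if t=="cartridge" else g.round(),np.round(r[0]),np.round(r[1]),round(r[2]), np.round(plane(c,uv,z).mean(0),3))
cv2.imwrite("pics/c1.png",np.hstack(ims))
E
```

```text
top cartridge 0.79 266 [359. 203.] want [317. 205.] [ 513. -309.] [82. 26.] 80 [ 0.512 -0.308  0.015]
top cartridge 0.75 268 [316. 204.] want [317. 205.] [ 508. -190.] [79. 26.] 77 [ 0.508 -0.19   0.015]
top cartridge 0.62 258 [312. 245.] want [317. 205.] [ 399. -177.] [77. 25.] 68 [ 0.399 -0.178  0.015]
top lid_front 0.72 4153 [175. 158.] want [177. 159.] [626. 181.] [141. 204.] 16 [0.624 0.181 0.085]
top lid_handle 0.78 4101 [175. 158.] want [176. 165.] [620. 174.] [135. 199.] 16 [0.619 0.174 0.113]
scene cartridge 0.85 370 [227. 268.] want [271. 253.] [ 397. -181.] [100.  28.] 67 [ 0.398 -0.181  0.015]
scene cartridge 0.83 374 [304. 289.] want [271. 253.] [ 512. -314.] [93. 27.] 75 [ 0.51  -0.317  0.015]
scene cartridge 0.55 315 [273. 255.] want [271. 253.] [ 508. -195.] [100.  28.] 75 [ 0.507 -0.198  0.015]
scene lid_front 0.62 1505 [242. 153.] want [240. 151.] [621. 171.] [143. 212.] 16 [0.62  0.163 0.085]
scene lid_handle 0.56 1481 [242. 153.] want [235. 145.] [600. 125.] [138. 195.] 17 [0.597 0.119 0.113]
scene lid_handle 0.56 326 [272. 255.] want [235. 145.] [ 454. -282.] [82. 24.] 75 [ 0.454 -0.284  0.113]
```

View pics/c1.png

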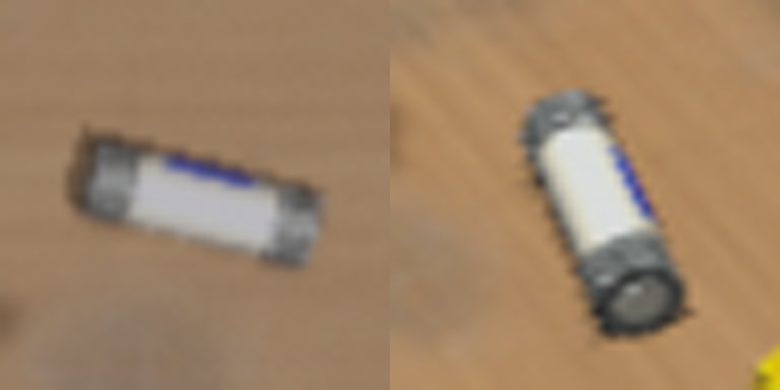

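The crop confirms it: white barrel with grey caps, and the blue window on the far (+x) side, so it has to roll toward the robot. I'll close the jaws, go above it and drag its top. I'll measure the handle bar first.

```bash
cat >> h.py <<'E'
def down(yaw_y):
    """tool pointing down, closing line at heading yaw_y (mod pi): nearer solution for the last joint is chosen by best()"""
    y=np.array([np.cos(yaw_y),np.sin(yaw_y),0]); z=np.array([0,0,-1.]); return R.from_matrix(np.c_[np.cross(y,z),y,z])
def best(p,yaw):
    q=env.read_joints(); c=[]
    for k in(0,np.pi):
        r=down(yaw+k); s=env.ik(list(p),r.as_quat().tolist())
        if s is not None: c.append((abs(np.array(s)-q)[5],k,r))
    return min(c,key=lambda t:t[0])[2]
E
python3 - <<'E'
from h import *
ims=[]
for n in("top","scene"):
    c=camera(n); g=project(c,[.581,.165,.113])[0]
    m=cv2.cvtColor(c["pixels"],cv2.COLOR_BGR2HSV)
    s=((m[...,1]<90)&(m[...,2]>110)).astype(np.uint8)
    box=np.zeros_like(s); u,v=np.int32(g); box[v-14:v+14,u-22:u+22]=1
    nn,lab,st,ce=cv2.connectedComponentsWithStats(s*box)
    for i in range(1,nn):
        if st[i,4]>12:
            w=plane(c,np.argwhere(lab==i)[:,::-1],.115); r=cv2.minAreaRect(w[:,:2].astype(np.float32)*1000)
            print(n,g.round(),ce[i].round(1),st[i,4],np.round(w.mean(0),4),np.round(r[1]),round(r[2]))
    ims.append(crop(c,g,32,390))
cv2.imwrite("pics/c2.png",np.hstack(ims))
# approach
ax=np.deg2rad(76); yaw=ax+np.pi/2
p=np.array([.507,-.192,.09]); r=best(p,yaw)
env.clamp(20); env.goto(p.tolist(),r.as_quat().tolist())
print(env.read_time_s(),env.read_position(),env.read_width(),np.round(env.read_ft_force(),2),env.read_joints())
E
```

```text
top [178. 173.] [176.4 172.2] 149 [0.5821 0.1687 0.115 ] [13. 74.] 16
top [178. 173.] [193.5 183.7] 47 [0.5535 0.1259 0.115 ] [10. 40.] 0
scene [230. 148.] [229.6 146.4] 54 [0.5824 0.1682 0.115 ] [14. 76.] 14
scene [230. 148.] [209.1 159. ] 17 [0.5003 0.1302 0.115 ] [12. 26.] 12
5.3917 [ 0.50734373 -0.19143571  0.09011586] -0.0002626093736263793 [-0.09  1.07  0.  ] [-3.82786489e-01  5.54110014e-01  1.90483382e+00  8.77826321e-05
  6.82409760e-01 -1.39632956e-01]
```

View pics/c2.png

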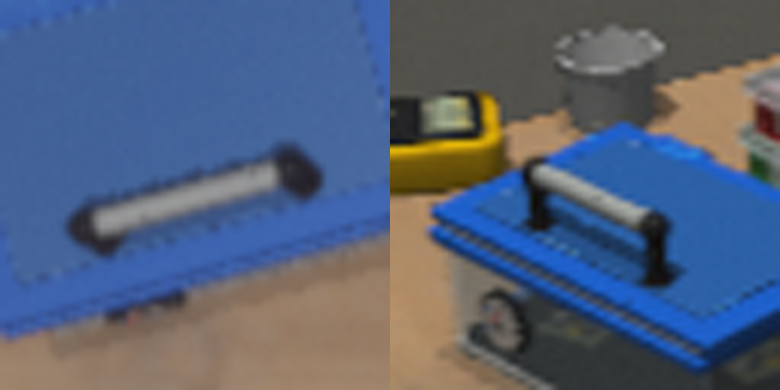

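The bar shows at about (185,200) in the left half, between its two black posts. Both cameras give (0.582, 0.168) and a box yaw of about 16°. Next is the first roll stroke.

```bash
cat >> h.py <<'E'
AX=np.deg2rad(76); D=np.array([-np.sin(AX),np.cos(AX),0])
def press(xy,z0,target=3.,zmin=.044):
    """come down over xy, then in 0.7 mm steps until the push up reaches target"""
    f0=env.read_ft_force()[2]
    env.servo_line([xy[0],xy[1],z0],velocity=.08); z=z0
    while env.read_ft_force()[2]-f0<target and z>zmin:
        z-=.0007; env.servo_line([xy[0],xy[1],z],velocity=.03)
    return z,f0
def drag(xy,z,f0,L,target=5.,step=.0015):
    xy=np.array(xy,float); log=[]
    for i in range(int(round(L/step))):
        xy=xy+D[:2]*step; F=np.array(env.read_ft_force()); f=F[2]-f0
        z+=np.clip((f-target)*.00012,-.0006,.0008); env.servo_line([xy[0],xy[1],z],velocity=.04)
        log.append((round(z*1e3,1),round(f,1),round(float(F[:2]@D[:2]),1)))
    return xy,z,log
E
python3 - <<'E'
from h import *
xy=np.array([.508,-.192])-D[:2]*.004
z,f0=press(xy,.053); print(z,f0,env.read_ft_force(),env.read_time_s())
xy,z,log=drag(xy,z,f0,.015); print(log,xy,env.read_time_s())
env.servo_line([xy[0],xy[1],.12],velocity=.2)
ims=[]
for n in("top","scene"):
    c=camera(n); g=project(c,[.498,-.19,.015])[0]; ims.append(crop(c,g,28,390))
    for s in silhouettes(n,"cartridge"): 
        w=plane(c,np.argwhere(s["region"])[:,::-1],.015); r=cv2.minAreaRect(w[:,:2].astype(np.float32)*1000);print(n,np.round(w.mean(0),3),np.round(r[1]),round(r[2]))
cv2.imwrite("pics/c3.png",np.hstack(ims)); print(env.read_time_s())
E
```

```text
0.0495 0.0011491521813932273 [-0.64235767  0.55647356  7.12338628] 7.2583
[(np.float64(49.8), np.float64(7.1), 0.8), (np.float64(49.7), np.float64(4.5), -1.3), (np.float64(49.8), np.float64(5.5), -1.0), (np.float64(50.0), np.float64(6.8), -0.2), (np.float64(50.2), np.float64(6.5), -0.9), (np.float64(50.3), np.float64(6.0), -0.4), (np.float64(50.5), np.float64(6.4), 0.2), (np.float64(50.6), np.float64(6.6), -0.3), (np.float64(50.4), np.float64(2.8), 0.5), (np.float64(50.3), np.float64(4.0), 0.4)] [ 0.49732675 -0.18933886] 9.7583
scene [ 0.51  -0.315  0.015] [97. 29.] 78
scene [ 0.399 -0.183  0.015] [100.  30.] 68
scene [ 0.499 -0.193  0.015] [99. 27.] 76
10.4583
```

View pics/c3.png

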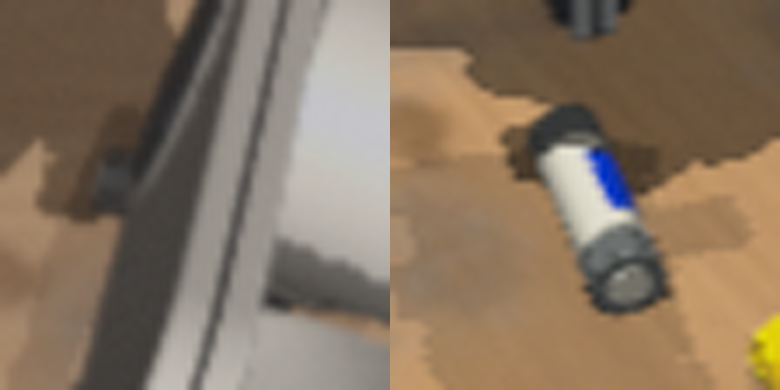

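The scene crop shows the cartridge rolled exactly one flat: the window at (610,178) is now wider and 36° from up, and the cartridge has moved 8 mm. I'll make the second stroke the same way.

Run:
```python
from h import *
xy=np.array([.4998,-.190])-D[:2]*.004
z,f0=press(xy,.0525); print(z,env.read_ft_force(),env.read_time_s())
xy,z,log=drag(xy,z,f0,.015); print([tuple(map(float,l)) for l in log],xy,env.read_time_s())
env.servo_line([xy[0],xy[1],.12],velocity=.25)
c=camera("scene"); g=project(c,[.491,-.188,.015])[0]; im=crop(c,g,28,390)
cv2.imwrite("pics/c4.png",im); print(env.read_time_s())
```

```text
0.0497 [-0.38804235  0.55552697  5.47920489] 12.4583
[(49.8, 5.6, 0.5), (49.7, 4.5, -0.9), (50.0, 7.0, -0.9), (50.1, 6.0, -0.6), (50.3, 6.8, -0.1), (50.4, 5.8, -0.1), (50.5, 6.3, 0.7), (50.7, 6.0, -0.2), (50.4, 3.0, 0.6), (50.4, 4.6, 0.5)] [ 0.48912675 -0.18733886] 14.9583
15.4333
```

View pics/c4.png

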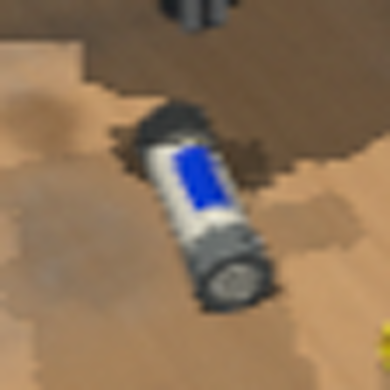

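The window now shows at (203,178), centred for a camera that looks from about 17° to the left. I'll move to the handle and check the cartridge from the top camera on the way.

Run:
```python
from h import *
yb=np.deg2rad(16); H=np.array([.582,.1685])
p=[*H,.19]; r=best(p,yb); env.goto(p,r.as_quat().tolist()); t1=env.read_time_s()
env.open_jaws()
c=camera("top"); g=project(c,[.491,-.188,.015])[0]; a=crop(c,g,24,390)
m=cv2.cvtColor(c["pixels"],cv2.COLOR_BGR2HSV); s=(abs(m[...,0].astype(int)-120)<15)&(m[...,1]>120)
u,v=np.int32(g); b=np.zeros_like(s); b[v-12:v+12,u-18:u+18]=1
w=plane(c,np.argwhere(s&b)[:,::-1],.026); print("blue",len(w),w.mean(0),"along D rel",(w.mean(0)-[.491,-.188,0])@D)
for q in silhouettes("top","cartridge"):
    w=plane(c,np.argwhere(q["region"])[:,::-1],.015); print(np.round(w.mean(0),4))
c=camera("scene"); cv2.imwrite("pics/c5.png",np.hstack([a,crop(c,project(c,[.582,.168,.13])[0],45,390)]))
print(t1,env.read_time_s(),env.read_position())
```

```text
blue 36 [ 0.49029622 -0.18658471  0.026     ] along D rel 0.0010252586969609588
[ 0.4914 -0.1861  0.015 ]
[ 0.3999 -0.176   0.015 ]
[ 0.512  -0.3088  0.015 ]
16.8333 17.7667 [0.58200398 0.16854796 0.1900143 ]
```

View pics/c5.png

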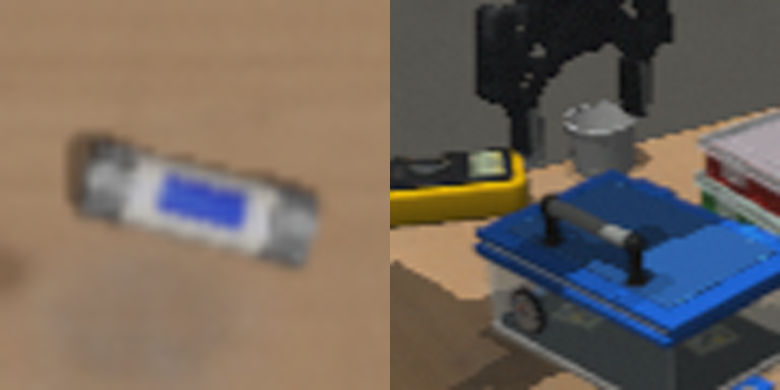

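The blue window is centred on the barrel and facing up (left half, (203,201)). The open jaws straddle the bar in the right half. Now I'll grip the bar and start breaking the lid free slowly.

```bash
cat >> h.py <<'E'
YB=np.deg2rad(16); BX=np.array([np.cos(YB),np.sin(YB),0]); BY=np.array([-np.sin(YB),np.cos(YB),0])
H=np.array([.582,.1685,.113]); HINGE=H+.115*BX-np.array([0,0,.036])
def arc(th,tcp0,r0,v):
    q=R.from_rotvec(BY*th); env.servo_line((HINGE+q.apply(tcp0-HINGE)).tolist(),(q*r0).as_quat().tolist(),velocity=v)
E
python3 - <<'E'
from h import *
env.servo_line([H[0],H[1],.120],velocity=.1); print("down",np.round(env.read_ft_force(),2))
env.clamp(70); print(env.read_width(),env.read_grasp_force(),np.round(env.read_ft_force(),2),env.read_time_s())
tcp0=np.array(env.read_position()); r0=R.from_quat(env.read_tcp_rot()); np.savez("g.npz",p=tcp0,q=r0.as_quat())
for th in(.01,.02,.03,.04,.055,.08):
    arc(th,tcp0,r0,.02); print(th,np.round(env.read_ft_force(),1),np.round(env.read_position()-tcp0,4),round(env.read_width(),3))
print(env.read_time_s())
E
```

```text
down [ 0.34 -0.1   0.46]
0.1132411897642501 68.18334817886353 [2.16 0.65 2.92] 19.3
0.01 [ 3.   1.3 -5. ] [0.0002 0.0001 0.0006] 0.112
0.02 [  6.    1.6 -15.3] [0.0004 0.0001 0.001 ] 0.116
0.03 [  6.6   1.3 -22.1] [0.0006 0.0002 0.0014] 0.11
0.04 [  8.2   2.9 -28.9] [0.0008 0.0002 0.0017] 0.113
0.055 [  9.6   3.2 -37.3] [0.001  0.0003 0.002 ] 0.113
0.08 [ 10.9   2.9 -47.7] [0.0011 0.0003 0.0029] 0.112
20.85
```

Run:
```python
from h import *
g=np.load("g.npz"); r0=R.from_quat(g["q"])
print(np.round(env.read_ft_force(),1),np.round(env.read_moment(),2),np.round(env.read_position()-g["p"],4),(R.from_quat(env.read_tcp_rot())*r0.inv()).as_rotvec()@BY,env.read_grasp_force(),env.read_time_s(),np.round(env.read_joint_vel(),3))
c=camera("scene"); cv2.imwrite("pics/c6.png",crop(c,project(c,[.582,.168,.11])[0],40,560))
```

```text
[ 10.9   2.9 -47.7] [ 0.63 -2.18  0.02] [0.0011 0.0003 0.0029] 0.08676897485988573 69.4323456287384 20.85 [ 0.001 -0.005  0.005 -0.001 -0.007  0.002]
```

View pics/c6.png

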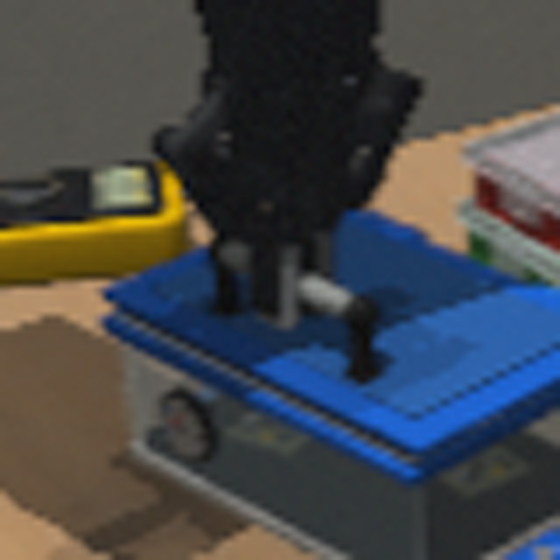

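The jaws hold the bar at (320,292) and the lid still looks nearly shut. The moment matches a pure pull at the bar. I'll wait and re-read, then pull a little further while watching the force.

Run:
```python
from h import *
g=np.load("g.npz"); r0=R.from_quat(g["q"]); p0=g["p"]
def rep(t): print(t,np.round(env.read_ft_force(),1),np.round(env.read_position()-p0,4),round(env.read_width(),3),round(env.read_grasp_force(),1),env.read_time_s())
env.pause(.4); rep("pause")
for th in(.09,.1,.11,.12):
    arc(th,p0,r0,.03); rep(th)
    F=env.read_ft_force()
    if F[2]<-75 or F[2]>-15: break
c=camera("scene"); 
cv2.imwrite("pics/c7.png",crop(c,project(c,[.582,.168,.11])[0],40,560))
```

```text
pause [ 12.2   3.3 -48.9] [0.0011 0.0003 0.0029] 0.112 69.4 21.3
0.09 [ 12.3   3.4 -53.8] [0.0013 0.0004 0.0032] 0.112 68.9 21.55
0.1 [ 3.2  0.8 -7.8] [0.0039 0.0011 0.0099] 0.113 74.0 21.8
```

It broke free and the force dropped to 8 N, with the lid following under control. I'll carry on along the arc to 0.29.

Run:
```python
from h import *
g=np.load("g.npz"); r0=R.from_quat(g["q"]); p0=g["p"]
for th in(.14,.18,.22,.26,.29):
    arc(th,p0,r0,.03); print(th,np.round(env.read_ft_force(),1),np.round(env.read_position()-p0,4),round(env.read_width(),3),round(env.read_grasp_force(),1),env.read_time_s())
env.pause(.3)
q=R.from_quat(env.read_tcp_rot())*r0.inv(); print(q.as_rotvec()@BY, (q.apply(p0-HINGE)+HINGE-p0), np.array(env.read_position())-p0)
c=camera("scene"); t=camera("top")
# expected lid front edge corners: shut, and for the aimed angle
m=project(c,[.582,.168,.11])[0]; im=crop(c,m,50,400).copy()
F=H-.025*BX; F[2]=.080
for th,col in((0,(0,0,255)),(.25,(0,255,255)),(.29,(0,255,0)),(.33,(255,255,255))):
    for s in(-.102,.102):
        w=HINGE+R.from_rotvec(BY*th).apply(F+BY*s-HINGE); u=(project(c,w)[0]-np.int32(m)+50)*4
        cv2.circle(im,tuple(np.int32(u)),3,col,-1)
cv2.imwrite("pics/c8.png",np.hstack([im,crop(t,project(t,[.491,-.188,.015])[0],24,400)]))
print(env.read_time_s())
```

```text
0.14 [ 1.5  0.5 -7.2] [0.0066 0.0019 0.0158] 0.112 74.1 22.1667
0.18 [-1.2 -0.6 -6.8] [0.0088 0.0025 0.0196] 0.113 74.2 22.4833
0.22 [-2.1 -0.1 -5.3] [0.0111 0.0032 0.0236] 0.109 74.2 22.8
0.26 [-2.4 -0.4 -5.2] [0.0138 0.004  0.0276] 0.113 74.3 23.1167
0.29 [-3.7 -1.1 -4.4] [0.0159 0.0046 0.0307] 0.111 74.3 23.3917
0.29060802984885525 [0.01655402 0.00474693 0.03093769] [0.01599635 0.00461845 0.03076726]
23.7917
```

View pics/c8.png

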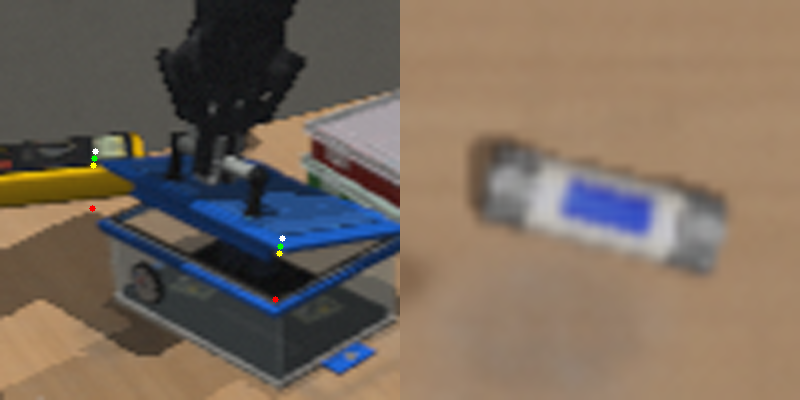

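The lid is ajar: its front corner at (277,250) lies between the 0.25 and 0.29 markers, so it is about 3.8 cm open. The cartridge is still window up at (607,205). I'll raise the lid a millimetre or so, check the bystanders, and hand in.

Run:
```python
from h import *
g=np.load("g.npz"); arc(.302,g["p"],R.from_quat(g["q"]),.02); env.pause(.3)
camera("scene")
for t in("solder_reel","flux_bottle","tweezers"): print(t,[np.round(d["at"],3).tolist() for d in search_frame("scene",t)][:1])
print(env.read_grasp_force(),np.round(env.read_ft_force(),1),env.read_time_s())
print(workorder.job_done())
```

```text
solder_reel [[0.38, 0.152, 0.02]]
flux_bottle [[0.692, -0.148, 0.046]]
tweezers [[0.38, -0.014, 0.01]]
74.32912945747375 [-5.5 -1.1 -3.3] 24.5417
the job is handed in; nothing more can be done
None
```

I handed the job in at about 24.5 s. The cartridge lies window up on the desk, the lid is held about 4 cm ajar by its handle, and the reel, bottle and tweezers are where they were. The lid took about 54 N to break free instead of the 17 N listed.

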